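# Wind the spring drive and hold its gear case closed

## Task

First wind up the spring drive: turn its key clockwise as far as it will go (it takes several partial turns), and leave it wound. Then pick up the loose upper half of the gear case, set it the right way round on the two dowels of the lower half, and press it down against the sprung gasket until the halves meet; finish while still holding it pressed there, so that I can put the screws in. Leave the other things on the bench where they are.

Things in the scene. Friction and masses are not known exactly. Their poses are not given: they have to be found in the camera images.
- unit: Fixed lower half of an aluminium gear case on a dark plate (x +-75, y -55 to 130, 8 mm thick). Origin on the bench under the case's centre, z up. Case 120 (x) x 64 (y) mm, open top with brass gears, rim 50 mm above the bench, 12 mm tab at the -x end; dowels on the rim at x = -49 (small) and +49 mm (big). Spring barrel, 64 mm across, 70 mm high, axis at x 0, y +95 mm, the key on top.
- dowel_small (a point): Tip of the small dowel on the lower half (8 mm diameter, tapered tip), on its axis, 74 mm above the bench and 24 mm above the rim; it stands at the tab end.
- dowel_big (a point): Tip of the big dowel on the lower half (12 mm diameter, tapered tip), on its axis, 74 mm above the bench and 24 mm above the rim.
- key (a joint): Turn of the winding key in rad: 0 unwound, growing as the key turns clockwise seen from above, with a hard stop at 3.0 (fully wound). It starts between 0.1 and 0.8. Turning takes about 0.10 to 0.15 N m; the ratchet friction keeps the key where it is left.
- key_grip (a point): Middle of the winding key's upright steel blade, on the turning axis, 101 mm above the bench. The blade is 36 mm long, along this frame's x, 9 mm thick along y, and spans 84 to 114 mm above the bench. The frame turns with the key; at joint value 0 its x is the unit's x.
- gasket (a joint): How far the black rubber gasket frame inside the rim is pressed down, in m: 0 is free, its top 5 mm above the rim; 0.005 when the halves meet. It is sprung: about 4 N to begin to move, about 10 N when the halves meet; the upper half's own weight does not press it down.
- cover: Loose upper half, aluminium, about 0.25 kg, flat on the bench, rib up. Origin: centre of its underside, z up. Plate 120 (x) x 64 (y) x 16 mm, 12 mm tab at the -x end; central grip rib 50 mm along x, 20 mm thick along y, from 16 to 50 mm above the underside. Two through holes. Closed, its axes match unit's and its origin is 50 mm above that one's; it starts turned less than 1.1 rad from this.
- hole_small (a point): Centre, at the underside, of the small through hole (10 mm, for the 8 mm dowel) of the upper half, at its x = -49 mm, the tab end.
- hole_big (a point): Centre, at the underside, of the big through hole (14 mm, for the 12 mm dowel) of the upper half, at its x = +49 mm.
- tee: Bystander: brass pipe tee, 70 x 52 x 32 mm, lying on the bench; origin under its middle
- union: Bystander: upright stepped brass pipe union, 36 mm across, 44 mm high; origin at the centre of its underside
- tape: Bystander: black roll of tape lying flat, 90 mm across, 24 mm high; origin at the centre of its underside
- jar: Bystander: small glass jar with a white cap, 54 mm across, 75 mm high; origin at the centre of its underside
- wrench: Bystander: steel wrench, 170 mm long, lying flat along its own x
- tin: Bystander: flat blue tin, 85 x 60 x 22 mm; origin at the centre of its underside
- marker: Bystander: blue marker pen, 120 mm long, 14 mm thick, lying along its own x
There are look-alikes about, which are no part of the job. Several things have the shape of the cover; the one meant has the colours described above.

How it is judged:
By the outcome, as a careful person would: the job done as asked, in the order asked, and still so for the second after the job is handed in, while the arm keeps its last pose, push and grip.
It also fails if it takes over 64 s, if anything falls off the work surface, if the arm or the gripper's body presses on something with over 40 N, if the wrist force passes 120 N, or if a joint passes its speed limit or range.

## Robot

A 7-joint arm with a two-finger parallel gripper is mounted at the origin on the work surface. World frame = base frame: x ahead of the robot, y to its left, z up, the work surface at z = 0. Lengths are in m, angles in rad, forces in N, time in s.
With the tool pointing down it reaches from about 0.425 to 0.875 m from the base axis. Payload 4.7 kg.
Tool frame: the origin (TCP) lies between the finger pads; the fingertips stand 25 mm ahead of it and the grasp point (between the pads) lies 6 mm ahead of it; z points along the fingers, y is the direction in which the jaws open and shut (so a half turn about z gives the same grasp; the last joint's range is limited). The gripper opens to 87 mm and grips with 3 to 60 N. Pads are 19 mm wide; open, the fingers measure 117 mm over their backs; the gripper's body (75 mm by 190 mm) begins 51 mm behind the grasp point.
Start: joints at [-1.235, 0.321, -0.07, 1.45, 0.023, 1.371, -0.057], TCP at [0.206, 0.617, 0.248] pointing down, gripper open.
Joint ranges: [-2.86, 2.86], [-0.3, 2.09], [-1.38, 1.24], [0.06, 2.45], [-1.56, 4.7], [0.09, 2.05], [-2.69, 2.69]. Speed limits (rad/s): [2.57, 2.57, 3.14, 3.14, 3.14, 3.14, 3.14].

## Interface

Orientations are given as a rotation vector (axis times angle).
In Python, from bench import * gives the robot as it stands.
- The arm moves only by the tool send_rows, never from a script. Its arguments are lists of equal length, an entry for each row: "rotation": the turn, a rotation vector about the tool's x, y, z in degrees, a list of three; "slide": the shift along the tool's x, y, z in mm, a list of three; "fingers": the gripper command: -1 is fully open, 1 is shut, values between are in proportion. In form: {"rotation": [[wx, wy, wz], ...], "slide": [[tx, ty, tz], ...], "fingers": [fingers, ...]}. A call has 1 to 12 rows; each row is the pose to reach, as a shift and turn from the pose commanded when the call began, along the tool's axes at that moment; what a row does not reach only later rows make up. A row lasts 1/10 s, in which the tool goes at most 50 mm and 8.59 degrees, less where a joint would pass 70% of its speed; a pose out of reach is approached as far as the arm can. A call with a gripper value outside its range is refused whole. The fingers move at their own pace and stop on an object; "force" is the grip in N (left out, the last holds). Time passes only in rows, so rows that repeat a pose let the fingers close. It gives the time, the measured TCP pose, the force and the opening at its end, in the units of the state.
- get_state(): the state, without advancing time (a new reading comes with each control period).
- get_image(name): name is "side" or "top"; returns the picture (400x640x3 uint8, red, green, blue); there is no depth.
- camera_model(name): a dict with "intrinsics" (3x3 intrinsics, pixels), "k1" (the pictures are not rectified: a ray, as slopes to the right and down, at radius r is drawn at 1 + k1 r^2 times it, then the intrinsics apply), "rvec" (rotation vector, rad) and "tvec" (3), from world to camera coordinates, as OpenCV has them. Camera axes: x right, y down, z forward; pixel columns grow to the right and rows downward; lengths in m; the calibration is good to about 2 mm. A picture is of the moment at which its call begins. camera_model takes no time and is no camera call.
- close_job(): hands the job in, once; it reports no verdict.
The state is a dict: "time": time; "joint_positions": joint angles; "qd": joint speeds; "joint_torque": joint torques, N m; "position": TCP position; "tool_rot": TCP orientation; "ft_force": force on the tool from outside, world axes, zero at the start; "torque": the same for the moment, N m; "grip_width": opening from 0.0 (shut) to 1.0 (fully open).
Only numpy, scipy, OpenCV 4.12 (cv2) and the standard library are available. Lean on these libraries where they do the work, as an engineer would, in place of code of your own. Each camera call takes 0.05 s, during which the arm holds its last target.

## Working session

There is one attempt and no reset: what is moved stays moved. The work goes in short steps, Python scripts to look and compute and a tool call to move; the robot and the scene stay as the last step left them, time stands still between calls to the robot, and variables do not carry over. Pictures are saved under pics/ and viewed, and the job is handed in when it is done.

Besides the shell and the picture viewer there is one more tool, called as name(argument=value, ...) on one line, values as JSON. send_rows: Moves the arm, as the interface text tells. Its arguments: {"type":"object","properties":{"rotation":{"type":"array"},"slide":{"type":"array"},"fingers":{"type":"array"},"force":{"type":"number"}},"required":["rotation","slide","fingers"]}

```bash
mkdir -p pics; ls; python3 - <<'E'
from bench import *
import cv2
for n in("side","top"):
    cv2.imwrite(f"pics/{n}0.png",get_image(n)[:,:,::-1]); print(n,camera_model(n))
print(get_state())
E
```

```text
pics
side {'intrinsics': array([[510.71975229,   0.        , 316.99061847],
       [  0.        , 510.71975229, 194.71859326],
       [  0.        ,   0.        ,   1.        ]]), 'k1': 0.04321947848774402, 'rvec': array([ 2.43391129, -0.26933897,  0.10238186]), 'tvec': array([-0.5431895 ,  0.15291459,  1.29787689])}
top {'intrinsics': array([[465.40823134,   0.        , 329.10884205],
       [  0.        , 465.40823134, 197.25886857],
       [  0.        ,   0.        ,   1.        ]]), 'k1': 0.012009703360245738, 'rvec': array([ 2.19105643, -2.18325861,  0.05985874]), 'tvec': array([0.02573635, 0.56837667, 1.23779127])}
{'time': 0.1, 'joint_positions': array([-1.23489721,  0.32172808, -0.07006175,  1.45157944,  0.02259508,
        1.37077925, -0.05690599]), 'qd': array([-0.00037193, -0.00077257,  0.00114358, -0.00333434,  0.00099689,
       -0.00088138, -0.00178248]), 'joint_torque': array([-1.72797641e-04, -4.92575562e+01, -4.05955045e-01, -3.13400352e+01,
       -6.40741247e-02,  3.94900097e-02,  8.27795338e-05]), 'position': array([0.2054889 , 0.61618133, 0.24657089]), 'tool_rot': array([-5.03274453e-01, -3.10083747e+00,  2.66791271e-03]), 'ft_force': array([-0.61260201,  0.49932104,  0.08437558]), 'torque': array([-0.08509278, -0.03937923,  0.01339906]), 'grip_width': 1.0041548079453044}
```

View pics/side0.png

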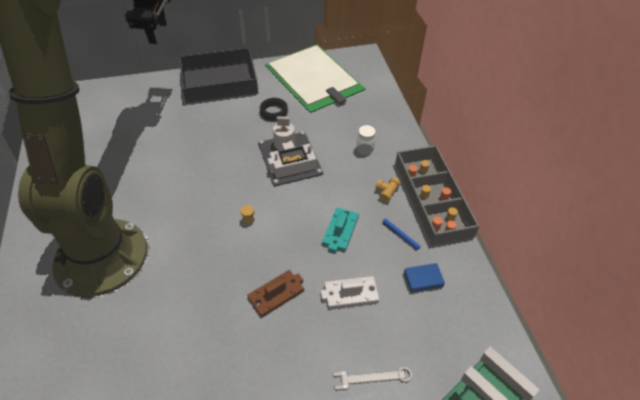

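View pics/top0.png

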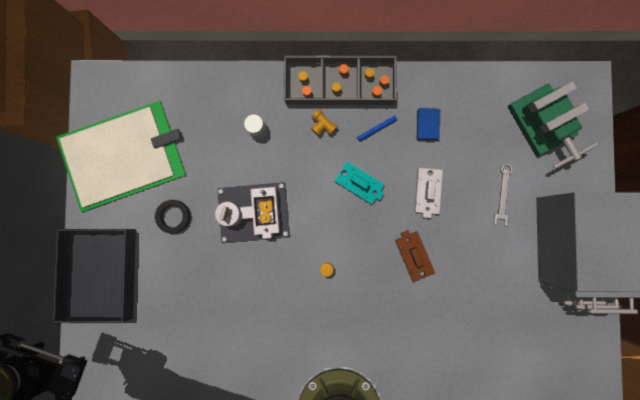

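The side view shows the unit at about (290,157) and three cover shapes: teal (340,229), brown (276,292) and pale aluminium (350,292). In the top view the unit is at (255,212) with its key at (228,215), and the aluminium cover is at (429,192). I'll zoom in.

```bash
cat > h.py <<'E'
import numpy as np, cv2
from bench import camera_model
def proj(n,P):
    c=camera_model(n);R=cv2.Rodrigues(np.array(c['rvec'],float))[0]
    p=(R@np.atleast_2d(P).T).T+c['tvec']; s=p[:,:2]/p[:,2:]
    s=s*(1+c['k1']*(s**2).sum(1,keepdims=True)); K=c['intrinsics']
    return s*[K[0,0],K[1,1]]+K[:2,2]
def ray(n,uv):
    c=camera_model(n);R=cv2.Rodrigues(np.array(c['rvec'],float))[0];K=c['intrinsics']
    d=(np.atleast_2d(uv).astype(float)-K[:2,2])/[K[0,0],K[1,1]]; s=d.copy()
    for _ in range(20): s=d/(1+c['k1']*(s**2).sum(1,keepdims=True))
    D=np.c_[s,np.ones(len(s))]@R; return -R.T@c['tvec'],D
def onz(n,uv,z):
    o,D=ray(n,uv); return o+D*((z-o[2])/D[:,2:])
E
python3 - <<'E'
import cv2,numpy as np
t=cv2.imread('pics/top0.png');s=cv2.imread('pics/side0.png')
a=cv2.resize(t[170:255,200:300],None,fx=6,fy=6,interpolation=2)
b=cv2.resize(t[155:230,395:465],None,fx=6,fy=6,interpolation=2)
c=cv2.resize(s[100:190,250:330],None,fx=6,fy=6,interpolation=2)
d=cv2.resize(s[265:315,310:390],None,fx=6,fy=6,interpolation=2)
for n,x in zip('abcd',(a,b,c,d)): cv2.imwrite(f'pics/z{n}.png',x)
E
```

```text
(no output)
```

View pics/za.png

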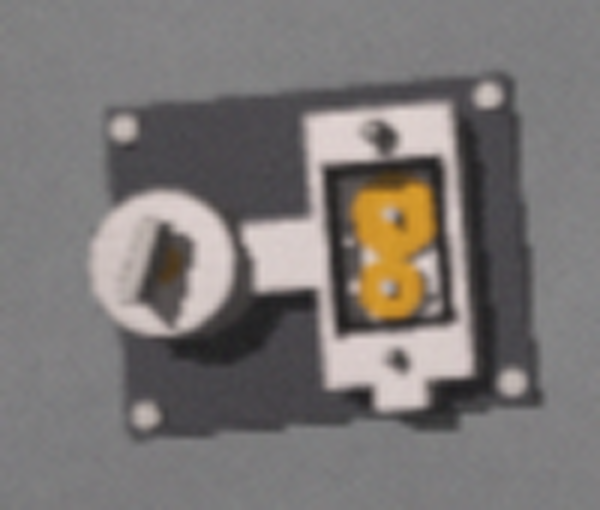

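View pics/zb.png

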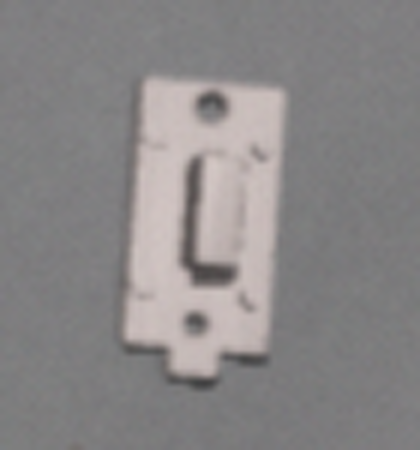

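View pics/zc.png

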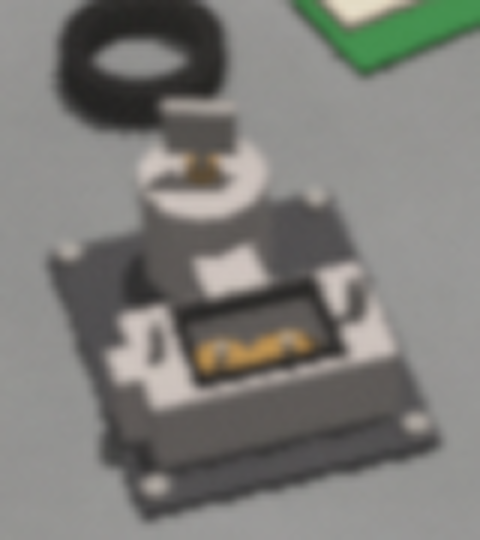

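View pics/zd.png

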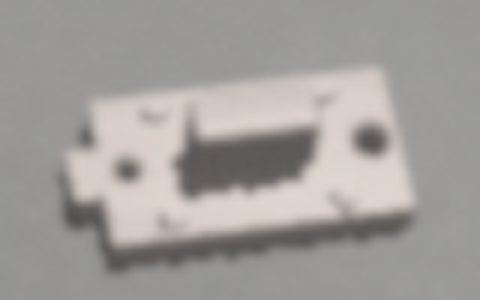

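```bash
cat > fit.py <<'E'
from h import *
def rigid(L,W):
    L=np.array(L,float);W=np.array(W)[:,:2];a=L-L.mean(0);b=W-W.mean(0)
    th=np.arctan2((a[:,0]*b[:,1]-a[:,1]*b[:,0]).sum(),(a*b).sum())
    R=np.array([[np.cos(th),-np.sin(th)],[np.sin(th),np.cos(th)]]);t=W.mean(0)-R@L.mean(0)
    r=W-(L@R.T+t); return t,th,np.abs(r*1000).round(1).max(1)
def full(p,x0,y0,f=6): return (np.array(p,float)+.5)/f-.5+[x0,y0]
E
python3 - <<'E'
from fit import *
C=np.array([[60,32],[60,-32],[-60,-32],[-60,32]])/1e3
H=np.array([[49,0],[-49,0]])/1e3
L=np.r_[C,H]
W=onz('top',full([(145,78),(287,92),(267,358),(122,342),(211,106),(196,322)],395,155),.016)
print('cover top',rigid(L,W))
# side zd
W=onz('side',full([(92,100),(382,68),(415,208),(112,248),(372,139),(127,170)],310,265),.016)
print('cover side',rigid(np.r_[[C[3]],[C[0]],[C[1]],[C[2]],H],W))
W=onz('top',full([(303,115),(455,100),(475,375),(325,390)],200,170),.05)
print('unit top case',rigid(C,W))
P=np.array([[75,130],[75,-55],[-75,-55],[-75,130]])/1e3
W=onz('top',full([(107,107),(510,76),(540,402),(130,437)],200,170),.008)
print('unit top plate',rigid(P,W))
W=onz('side',full([(365,262),(395,352),(152,410)],250,100),.05)
print('unit side case',rigid(C[[0,1,2]],W))
W=onz('side',full([(320,195),(438,445),(148,518),(50,258)],250,100),.008)
print('unit side plate',rigid(P,W))
kb=onz('top',full([(155,218),(127,300)],200,170),.114); print('key',kb.mean(0),np.arctan2(*(kb[0]-kb[1])[[1,0]]))
kb=onz('side',full([(162,102),(238,106)],250,100),.114);print('key',kb.mean(0),np.arctan2(*(kb[1]-kb[0])[[1,0]]))
print('barrel top',onz('top',full([(163,263)],200,170),.07),onz('side',full([(203,177)],250,100),.07))
E
```

```text
cover top (array([ 0.58732055, -0.24079622]), np.float64(-0.0894313721513601), array([0.3, 0.7, 1.1, 0.3, 1.1, 1.1]))
cover side (array([ 0.58561921, -0.24351199]), np.float64(-0.08606066358130277), array([1.4, 0.2, 0.4, 0.9, 0.4, 0.6]))
unit top case (array([0.53130793, 0.19698233]), np.float64(0.09170856358422268), array([1.3, 1.6, 0.7, 1. ]))
unit top plate (array([0.53121877, 0.19631959]), np.float64(0.08842036544148754), array([0.3, 1.4, 0.6, 0.5]))
unit side case (array([0.52938385, 0.19395238]), np.float64(0.07806488181520697), array([2.2, 1.7, 1.2]))
unit side plate (array([0.52811896, 0.18898066]), np.float64(0.10783811334326325), array([3.2, 3.1, 2.8, 3.5]))
key [0.5229039  0.29059647 0.114     ] -0.31273998708896084
key [0.5212633  0.28811845 0.114     ] -0.29452143307697143
barrel top [[0.52239558 0.29142324 0.07      ]] [[0.5200316  0.28499527 0.07      ]]
```

```bash
cat > go.py <<'E'
import numpy as np
from scipy.spatial.transform import Rotation as R
from bench import get_state
def delta(pos,ang,tilt=None):
    """tool x at world yaw ang, tool down -> slide mm, rotvec deg, from current measured"""
    s=get_state(); Rc=R.from_rotvec(s['tool_rot'])
    x=np.array([np.cos(ang),np.sin(ang),0]);z=np.array([0,0,-1.]);y=np.cross(z,x)
    Rt=R.from_matrix(np.c_[x,y,z])
    d=Rc.inv()*Rt
    return (Rc.inv().apply(np.array(pos)-s['position'])*1000).round(1),(d.as_rotvec(degrees=True)).round(2)
def show():
    s=get_state();M=R.from_rotvec(s['tool_rot']).as_matrix()
    print('t',round(s['time'],2),'p',s['position'].round(4),'yawx',round(np.arctan2(M[1,0],M[0,0]),4),'z',M[:,2].round(4),'q',s['joint_positions'].round(3),'F',s['ft_force'].round(1),'T',s['torque'].round(2),'w',round(s['grip_width'],3))
E
python3 - <<'E'
from go import *
show()
for a in (-.31,-.31+np.pi): print(delta([.522,.290,.2],a))
E
```

```text
t 0.1 p [0.2055 0.6162 0.2466] yawx 2.8198 z [-4.0e-04 -1.6e-03 -1.0e+00] q [-1.235  0.322 -0.07   1.452  0.023  1.371 -0.057] F [-0.6  0.5  0.1] T [-0.09 -0.04  0.01] w 1.004
(array([-403.4, -209.3,   47. ]), array([1.0000e-02, 1.5000e-01, 1.7932e+02]))
(array([-403.4, -209.3,   47. ]), array([-0.1 ,  0.  , -0.68]))
```

send_rows(rotation=[[0,0,0],[0,0,0],[0,0,-0.7],[0,0,-0.7],[0,0,-0.7],[0,0,-0.7],[0,0,-0.7],[0,0,-0.7],[0,0,-0.7],[0,0,-0.7],[0,0,-0.7],[0,0,-0.7]], slide=[[-40,-21,0],[-80,-42,5],[-120,-63,10],[-160,-84,15],[-200,-105,20],[-240,-126,25],[-280,-147,30],[-320,-168,35],[-360,-189,40],[-403,-209,45],[-403,-209,45],[-403,-209,45]], fingers=[-0.15,-0.15,-0.15,-0.15,-0.15,-0.15,-0.15,-0.15,-0.15,-0.15,-0.15,-0.15], force=30)

```text
time: 1.3
position: [0.5224, 0.2893, 0.2019]
tool_rot: [-0.49, -3.102, 0.001]
ft_force: [-2.2, 1.0, 0.3]
grip_width: 0.571
```

```bash
python3 - <<'E'
from go import *
from bench import get_image
import cv2
show()
print(delta([.522,.290,.107],-.31+np.pi))
t=get_image('top');s=get_image('side')
a=cv2.resize(t[150:260,180:320],None,fx=4,fy=4,interpolation=2)
b=cv2.resize(s[50:190,220:360],None,fx=4,fy=4,interpolation=2)
cv2.imwrite('pics/k1a.png',a[:,:,::-1]);cv2.imwrite('pics/k1b.png',b[:,:,::-1])
E
```

```text
t 1.3 p [0.5224 0.2893 0.2019] yawx 2.8284 z [-1.1e-03 -8.0e-04 -1.0e+00] q [-0.722  0.235  0.201  1.657 -0.049  1.256  0.746] F [-2.2  1.   0.3] T [ 0.08  0.03 -0.05] w 0.571
(array([ 0.5,  0.7, 94.9]), array([-0.06, -0.04, -0.18]))
```

View pics/k1b.png

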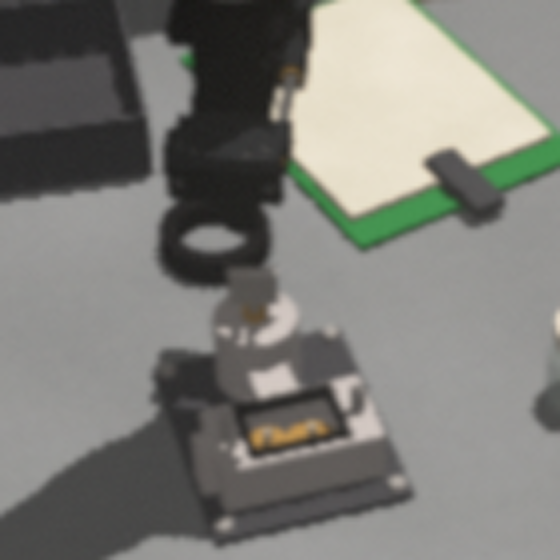

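View pics/k1a.png

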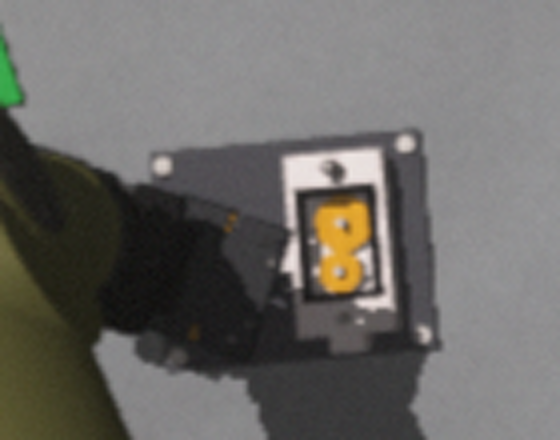

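The gripper is above the key and the view is clear. I'll descend and grip.

send_rows(rotation=[[0,0,0],[0,0,0],[0,0,0],[0,0,0],[0,0,0],[0,0,0],[0,0,0],[0,0,0],[0,0,0],[0,0,0],[0,0,0]], slide=[[0,0,30],[0,0.5,60],[0,0.5,78],[0,0.5,90],[0,0.5,94],[0,0.5,94],[0,0.5,94],[0,0.5,94],[0,0.5,94],[0,0.5,94],[0,0.5,94]], fingers=[-0.15,-0.15,-0.15,-0.15,-0.15,0.4,0.6,1,1,1,1], force=30)

```text
time: 2.5
position: [0.5221, 0.2914, 0.1088]
tool_rot: [0.484, 3.104, 0.001]
ft_force: [-0.2, 0.6, 0.3]
grip_width: 0.115
```

```bash
python3 - <<'E'
from go import *
show()
E
```

```text
t 2.5 p [0.5221 0.2914 0.1088] yawx 2.8319 z [ 4.e-04  3.e-04 -1.e+00] q [-0.716  0.316  0.193  1.754 -0.068  1.078  0.76 ] F [-0.2  0.6  0.3] T [0.02 0.02 0.03] w 0.115
```

send_rows(rotation=[[0,0,8],[0,0,16],[0,0,24],[0,0,32],[0,0,40],[0,0,48],[0,0,56],[0,0,64],[0,0,72],[0,0,80],[0,0,80],[0,0,80]], slide=[[0,0,0],[0,0,0],[0,0,0],[0,0,0],[0,0,0],[0,0,0],[0,0,0],[0,0,0],[0,0,0],[0,0,0],[0,0,0],[0,0,0]], fingers=[1,1,1,1,1,1,1,1,1,1,1,1], force=40)

```text
time: 3.7
position: [0.5207, 0.2904, 0.1088]
tool_rot: [-2.366, -2.065, 0.006]
ft_force: [-4.8, -2.6, 5.4]
grip_width: 0.104
```

```bash
python3 - <<'E'
from go import *
show()
E
```

```text
t 3.7 p [0.5207 0.2904 0.1088] yawx 1.4353 z [-0.0033 -0.0017 -1.    ] q [-0.891  0.328  0.402  1.761 -0.143  1.085 -0.576] F [-4.8 -2.6  5.4] T [-0.7   1.05 -0.1 ] w 0.104
```

send_rows(rotation=[[0,0,8],[0,0,16],[0,0,24],[0,0,32],[0,0,40],[0,0,48],[0,0,56],[0,0,62],[0,0,62]], slide=[[0,0,0],[0,0,0],[0,0,0],[0,0,0],[0,0,0],[0,0,0],[0,0,0],[0,0,0],[0,0,0]], fingers=[1,1,1,1,1,1,1,1,1])

```text
time: 4.6
position: [0.5195, 0.2913, 0.1088]
tool_rot: [-3.093, -0.55, 0.009]
ft_force: [-7.5, -1.8, 6.5]
grip_width: 0.098
```

```bash
python3 - <<'E'
from go import *
show()
E
```

```text
t 4.6 p [0.5195 0.2913 0.1088] yawx 0.352 z [-5.4e-03 -9.0e-04 -1.0e+00] q [-1.036  0.351  0.578  1.766 -0.215  1.093 -1.604] F [-7.5 -1.8  6.5] T [-0.53  1.64 -0.06] w 0.098
```

send_rows(rotation=[[0,0,3],[0,0,5],[0,0,5]], slide=[[0,0,0],[0,0,0],[0,0,0]], fingers=[1,1,1])

```text
time: 4.9
position: [0.5195, 0.2915, 0.1088]
tool_rot: [-3.114, -0.418, 0.009]
ft_force: [-7.0, -1.1, 7.8]
grip_width: 0.101
```

```bash
python3 - <<'E'
from go import *
show()
E
```

```text
t 4.9 p [0.5195 0.2915 0.1088] yawx 0.2666 z [-5.4e-03 -7.0e-04 -1.0e+00] q [-1.048  0.353  0.593  1.766 -0.222  1.094 -1.684] F [-7.  -1.1  7.8] T [-0.46  1.71  0.01] w 0.101
```

send_rows(rotation=[[0,0,2],[0,0,3],[0,0,3]], slide=[[0,0,0],[0,0,0],[0,0,0]], fingers=[1,1,1])

```text
time: 5.2
position: [0.5195, 0.2915, 0.1088]
tool_rot: [3.123, 0.338, -0.008]
ft_force: [-7.5, -2.4, 7.3]
grip_width: 0.099
```

```bash
python3 - <<'E'
from go import *
show()
E
```

```text
t 5.2 p [0.5195 0.2915 0.1088] yawx 0.2154 z [-5.3e-03 -7.0e-04 -1.0e+00] q [-1.055  0.355  0.602  1.767 -0.225  1.094 -1.732] F [-7.5 -2.4  7.3] T [-0.46  1.71  0.29] w 0.099
```

send_rows(rotation=[[0,0,2],[0,0,3],[0,0,3],[0,0,3]], slide=[[0,0,0],[0,0,0],[0,0,0],[0,0,0]], fingers=[1,1,1,1], force=50)

```text
time: 5.6
position: [0.5195, 0.2915, 0.1088]
tool_rot: [3.13, 0.259, -0.008]
ft_force: [-6.5, -2.1, 6.9]
grip_width: 0.104
```

```bash
python3 - <<'E'
from go import *
show()
E
```

```text
t 5.6 p [0.5195 0.2915 0.1088] yawx 0.165 z [-0.0052 -0.0011 -1.    ] q [-1.062  0.356  0.611  1.767 -0.229  1.095 -1.78 ] F [-6.5 -2.1  6.9] T [-0.5   1.65  0.8 ] w 0.104
```

send_rows(rotation=[[0,0,2],[0,0,4],[0,0,4],[0,0,4]], slide=[[0,0,0],[0,0,0],[0,0,0],[0,0,0]], fingers=[1,1,1,1])

```text
time: 6.0
position: [0.5195, 0.2916, 0.1088]
tool_rot: [3.137, 0.151, -0.008]
ft_force: [-6.6, -2.2, 6.8]
grip_width: 0.111
```

```bash
python3 - <<'E'
from go import *
show()
E
```

```text
t 6.0 p [0.5195 0.2916 0.1088] yawx 0.0961 z [-0.0051 -0.0014 -1.    ] q [-1.072  0.359  0.623  1.767 -0.234  1.095 -1.845] F [-6.6 -2.2  6.8] T [-0.45  1.67  1.02] w 0.111
```

The wrench moment rose from about 0.1 to 1 N m with the estimated joint value at about 3.0, and the pads began to slip. So the key is at its stop. I'll release and rise.

send_rows(rotation=[[0,0,0],[0,0,0],[0,0,0],[0,0,0],[0,0,0],[0,0,0],[0,0,0],[0,0,0]], slide=[[0,0,0],[0,0,0],[0,0,0],[0,0,-10],[0,0,-50],[0,0,-95],[0,0,-110],[0,0,-110]], fingers=[0.2,-0.15,-0.15,-0.15,-0.15,-0.15,-0.15,-0.15], force=30)

```text
time: 6.8
position: [0.5239, 0.292, 0.2223]
tool_rot: [-3.134, -0.143, -0.009]
ft_force: [0.4, -0.1, -0.7]
grip_width: 0.569
```

```bash
python3 - <<'E'
from go import *
show()
print(delta([.5873,-.2408,.2],-.089))
E
```

```text
t 6.8 p [0.5239 0.292  0.2223] yawx 0.0915 z [ 0.0052  0.0042 -1.    ] q [-1.106  0.253  0.656  1.644 -0.161  1.292 -1.901] F [ 0.4 -0.1 -0.7] T [-0.09  0.15 -0.05] w 0.569
(array([ 14.3, 536.5,  20.4]), array([-0.24, -0.3 , 10.34]))
```

send_rows(rotation=[[0,0,0],[0,0,2],[0,0,4],[0,0,6],[0,0,8],[0,0,10],[-0.2,-0.3,10.3],[-0.2,-0.3,10.3],[-0.2,-0.3,10.3],[-0.2,-0.3,10.3],[-0.2,-0.3,10.3],[-0.2,-0.3,10.3]], slide=[[1,48,0],[2,96,0],[4,144,0],[5,192,0],[6,240,0],[7,288,0],[9,336,0],[10,384,0],[12,432,0],[13,480,0],[14,515,0],[14,536,0]], fingers=[-0.15,-0.15,-0.15,-0.15,-0.15,-0.15,-0.15,-0.15,-0.15,-0.15,-0.15,-0.15])

```text
time: 8.0
position: [0.5834, -0.245, 0.2168]
tool_rot: [3.133, -0.145, -0.012]
ft_force: [0.2, -0.5, 0.5]
grip_width: 0.572
```

send_rows(rotation=[[0,0,0],[0,0,0]], slide=[[0,0,0],[0,0,0]], fingers=[-0.15,-0.15])

```text
time: 8.2
position: [0.5844, -0.2406, 0.2171]
tool_rot: [3.136, -0.139, -0.012]
ft_force: [0.1, 0.7, 0.3]
grip_width: 0.573
```

```bash
python3 - <<'E'
from go import *
from bench import get_image
import cv2
show()
print(delta([.5873,-.2408,.034],-.089))
t=get_image('top');s=get_image('side')
cv2.imwrite('pics/c1t.png',t[:,:,::-1]);cv2.imwrite('pics/c1s.png',s[:,:,::-1])
a=cv2.resize(t[170:255,200:300],None,fx=6,fy=6,interpolation=2)
b=cv2.resize(s[225:325,280:420],None,fx=5,fy=5,interpolation=2)
cv2.imwrite('pics/c1a.png',a[:,:,::-1]);cv2.imwrite('pics/c1b.png',b[:,:,::-1])
E
```

```text
t 8.2 p [ 0.5844 -0.2406  0.2171] yawx -0.0889 z [-0.0075 -0.0024 -1.    ] q [-0.357  0.411  0.918  1.563 -0.326  1.338 -1.062] F [0.1 0.7 0.3] T [-0.01  0.11  0.01] w 0.573
(array([  4.2,  -0.6, 183.1]), array([0.18, 0.42, 0.01]))
```

View pics/c1a.png

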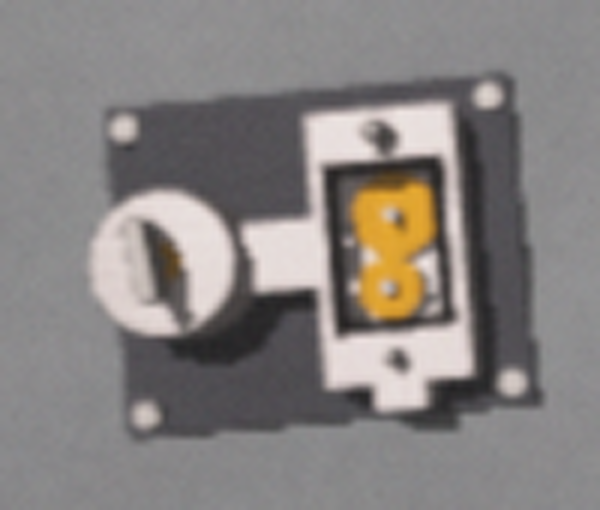

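View pics/c1b.png

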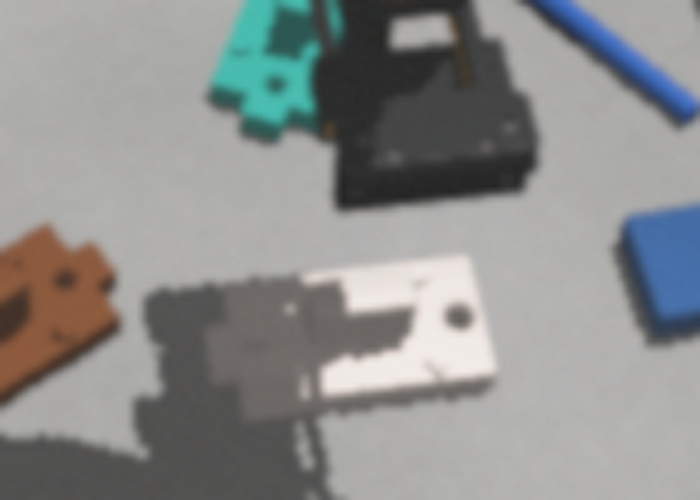

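```bash
python3 - <<'E'
from h import *
for f in('top0','c1t'):
    t=cv2.imread(f'pics/{f}.png')[195:230,210:245]
    print(f); g=t.mean(2).astype(int)
    for r in g[4:30]: print(' '.join('%3d'%v for v in r[2:32]))
E
python3 - <<'E'
import cv2,numpy as np
a=cv2.resize(cv2.imread('pics/c1t.png')[198:230,210:245],None,fx=16,fy=16,interpolation=2)
cv2.imwrite('pics/key16.png',a)
E
```

```text
top0
130 129 127 126 126 113  91  76  71  74  73  72  75  74  73  74  75  72  72  72  73  75  73  72  73  73  73  71  74  71
127 129 129 128 125 114  90  77  71  72  72  76  78  78  78  78  77  77  75  74  74  71  70  74  72  71  72  73  75  74
128 129 130 127 128 114  92  76  73  75  78  84  99 112 120 118 112 111  98  83  76  74  72  73  73  73  74  72  75  74
127 128 129 128 125 122 102  76  78  97 120 138 159 176 185 184 180 173 155 128  99  80  74  73  73  71  74  72  74  74
124 127 127 128 129 125 108  90 111 150 183 196 201 206 205 203 205 205 201 188 163 125  94  73  73  74  72  74  74  77
125 129 126 128 129 128 125 135 168 194 201 203 204 204 204 207 207 206 209 208 203 185 144  99  75  73  70  73  70  73
127 126 127 130 129 135 159 185 199 202 204 200 196 198 201 206 208 208 210 211 209 207 193 154 101  67  65  68  70  76
128 125 127 129 136 157 186 201 204 201 200 188 172 172 173 184 190 201 209 209 208 207 208 196 150  89  66  67  86  98
129 127 129 127 144 179 197 203 202 200 191 181 176 164 127 100 140 184 204 206 206 207 205 205 183 127  73  81 124 156
127 130 126 122
[... 4448 characters left out ...]
 202 209 211 209 207 197 181 175 145  90  75  79  89 100 165 213 218 219 217 203 160  92  68  67  65
140 140 139 144 152 185 207 211 211 211 203 181 158 141 135 119  93  91 101 167 212 218 219 210 176 113  72  68  67  59
140 141 140 140 135 158 196 208 212 212 212 212 210 211 206 183 127  95 100 154 204 219 212 184 130  78  68  68  60  52
142 141 139 140 139 141 167 198 210 212 216 217 216 216 218 208 172 103  93 111 170 205 184 130  83  70  68  63  52  40
138 141 140 140 139 138 141 162 188 201 207 212 211 215 215 213 186 130 100 118 161 165 116  80  68  67  60  55  46  42
138 139 141 140 139 139 138 126 133 169 190 200 206 212 211 212 205 170 116 131 143 106  74  67  61  57  48  44  42  39
```

View pics/key16.png

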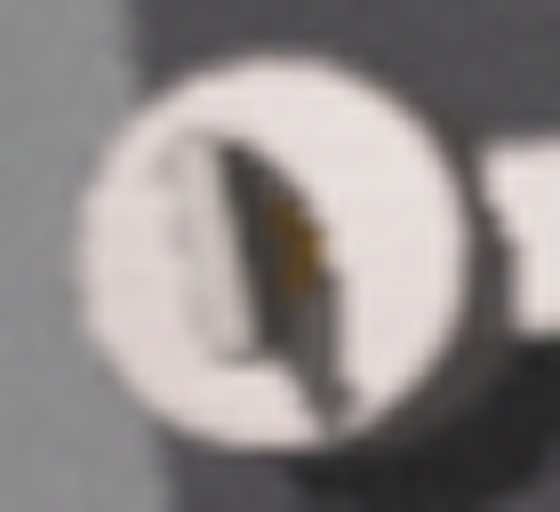

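In the side view the cover is at (350,290) under the gripper. In the top view the key blade's edge moved from -0.33 to +0.20 rad of tilt, which is 2.62 rad turned, so the key stands at about 3.0 (wound). Next I'll descend onto the rib.

send_rows(rotation=[[0.1,0.2,0],[0.2,0.4,0],[0.2,0.4,0],[0.2,0.4,0],[0.2,0.4,0],[0.2,0.4,0],[0.2,0.4,0]], slide=[[2,0,40],[4,-0.6,80],[4,-0.6,115],[4,-0.6,145],[4.2,-0.6,165],[4.2,-0.6,172],[4.2,-0.6,172]], fingers=[-0.15,-0.15,-0.15,-0.15,-0.15,-0.15,-0.15])

```text
time: 9.0
position: [0.5883, -0.2396, 0.0457]
tool_rot: [-3.138, 0.135, -0.001]
ft_force: [0.4, 0.7, 0.3]
grip_width: 0.576
```

```bash
python3 - <<'E'
from go import *
from bench import get_image
import cv2
show()
print(delta([.5873,-.2408,.044],-.089))
s=get_image('side')
b=cv2.resize(s[225:325,280:420],None,fx=5,fy=5,interpolation=2)
cv2.imwrite('pics/c2b.png',b[:,:,::-1])
E
```

```text
t 9.0 p [ 0.5883 -0.2396  0.0457] yawx -0.0858 z [ 5.e-04  5.e-04 -1.e+00] q [-0.276  0.581  0.811  1.719 -0.477  1.05  -0.959] F [0.4 0.7 0.3] T [-0.05  0.17  0.04] w 0.576
(array([-0.9,  1.3,  1.7]), array([-0.03, -0.03,  0.18]))
```

View pics/c2b.png

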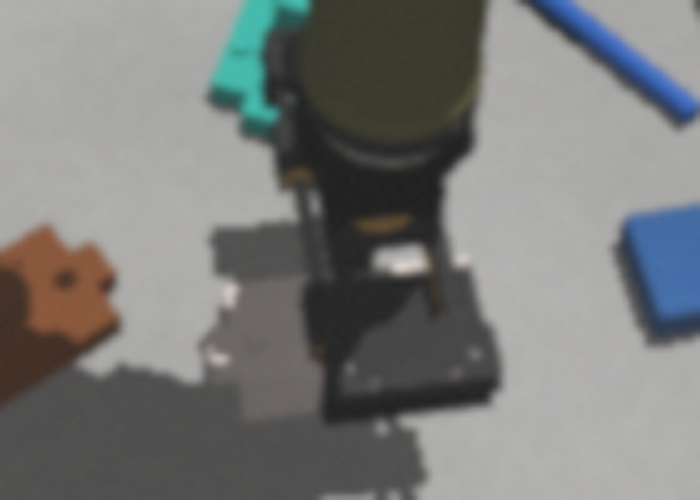

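send_rows(rotation=[[0,0,0.2],[0,0,0.2],[0,0,0.2],[0,0,0.2],[0,0,0.2],[0,0,0.2],[0,0,0.2]], slide=[[-1,1,1.5],[-1,1,1.5],[-1,1,1.5],[-1,1,1.5],[-1,1,1.5],[-1,1,1.5],[-1,1,1.5]], fingers=[0,0.3,1,1,1,1,1], force=45)

```text
time: 9.75
position: [0.5877, -0.2421, 0.0454]
tool_rot: [-3.138, 0.143, -0.004]
ft_force: [-0.7, 1.8, 3.2]
grip_width: 0.227
```

```bash
python3 - <<'E'
from go import *
show()
E
```

```text
t 9.75 p [ 0.5877 -0.2421  0.0454] yawx -0.0911 z [ 0.0025 -0.     -1.    ] q [-0.273  0.581  0.812  1.721 -0.479  1.047 -0.959] F [-0.7  1.8  3.2] T [0.27 0.32 0.06] w 0.227
```

send_rows(rotation=[[0,0,0],[0,0,0],[0,0,0],[0,0,0],[0,0,0],[0,0,0],[0,0,0]], slide=[[0,0,-5],[0,0,-20],[0,0,-50],[0,0,-90],[0,0,-120],[0,0,-135],[0,0,-135]], fingers=[1,1,1,1,1,1,1])

```text
time: 10.45
position: [0.5881, -0.2431, 0.1826]
tool_rot: [3.137, -0.144, 0.01]
ft_force: [-0.4, -0.8, -2.8]
grip_width: 0.225
```

```bash
python3 - <<'E'
from go import *
show()
print(delta([.5308,.1965,.18],.090))
E
```

```text
t 10.45 p [ 0.5881 -0.2431  0.1826] yawx -0.0917 z [ 0.0063 -0.0017 -1.    ] q [-0.343  0.438  0.904  1.605 -0.359  1.267 -1.04 ] F [-0.4 -0.8 -2.8] T [-0.07  0.14  0.03] w 0.225
(array([ -97.3, -432.6,    1.5]), array([  0.1 ,  -0.36, -10.41]))
```

send_rows(rotation=[[0,0,0],[0,0,-2],[0,0,-4],[0,0,-6],[0,0,-8],[0,0,-10.2],[0.1,-0.3,-10.2],[0.1,-0.3,-10.2],[0.1,-0.3,-10.2],[0.1,-0.3,-10.2],[0.1,-0.3,-10.2],[0.1,-0.3,-10.2]], slide=[[-9,-40,0],[-18,-80,0],[-27,-120,0],[-36,-160,0],[-45,-200,0],[-54,-240,0],[-63,-280,0],[-72,-320,0],[-81,-360,0],[-90,-400,0],[-96,-431,0],[-96,-431,0]], fingers=[1,1,1,1,1,1,1,1,1,1,1,1])

```text
time: 11.65
position: [0.5279, 0.2024, 0.1772]
tool_rot: [-3.136, -0.151, 0.011]
ft_force: [-0.1, -0.0, -3.3]
grip_width: 0.229
```

send_rows(rotation=[[0,0,0],[0,0,0]], slide=[[0,0,0],[0,0,0]], fingers=[1,1])

```text
time: 11.85
position: [0.5305, 0.1938, 0.1785]
tool_rot: [3.138, 0.133, -0.007]
ft_force: [0.9, 0.2, -3.2]
grip_width: 0.223
```

```bash
python3 - <<'E'
from go import *
from bench import get_image
import cv2
show()
print(delta([.5316,.1954,.135],.087))
t=get_image('top');s=get_image('side')
cv2.imwrite('pics/u1t.png',t[:,:,::-1]);cv2.imwrite('pics/u1s.png',s[:,:,::-1])
a=cv2.resize(t[150:260,180:320],None,fx=5,fy=5,interpolation=2)
b=cv2.resize(s[70:190,230:370],None,fx=5,fy=5,interpolation=2)
cv2.imwrite('pics/u1a.png',a[:,:,::-1]);cv2.imwrite('pics/u1b.png',b[:,:,::-1])
E
```

```text
t 11.85 p [0.5305 0.1938 0.1785] yawx 0.0848 z [-4.6e-03 -8.0e-04 -1.0e+00] q [-1.046  0.225  0.742  1.777 -0.163  1.207 -1.743] F [ 0.9  0.2 -3.2] T [-0.14  0.12 -0.02] w 0.223
(array([ 1.5, -1.5, 43.5]), array([ 0.02,  0.27, -0.13]))
```

View pics/u1a.png

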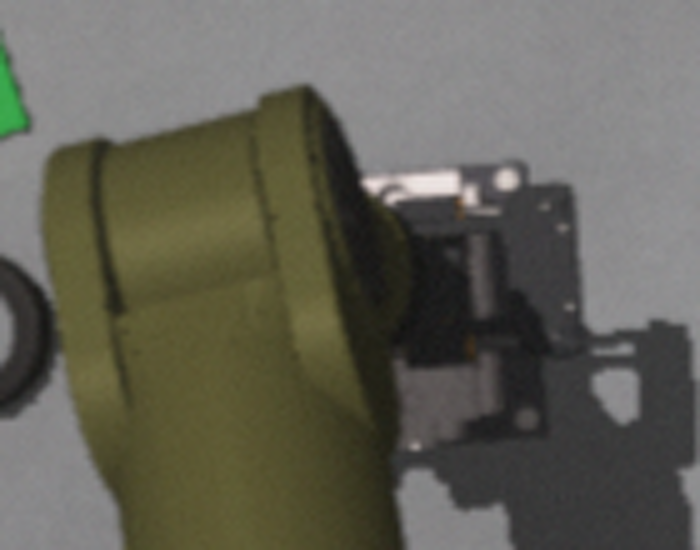

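View pics/u1b.png

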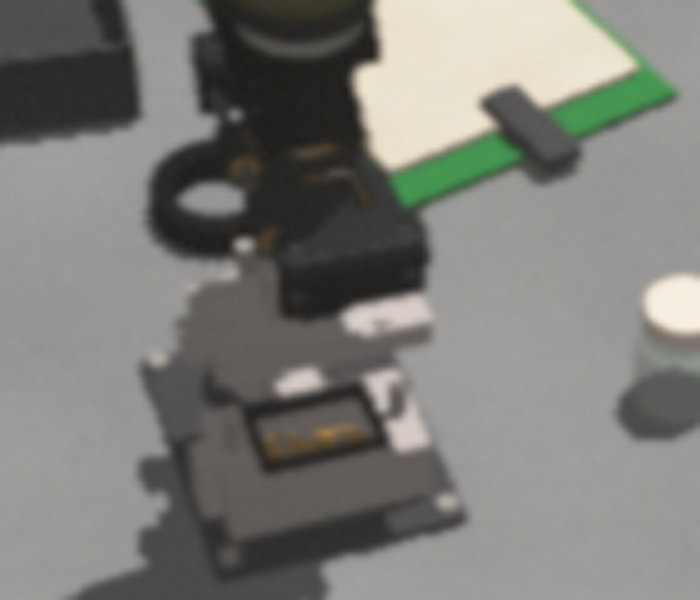

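```bash
python3 - <<'E'
from h import *; from go import *
s=get_state();th=.0848+.0034;c=s['position'][:2];Rm=np.array([[np.cos(th),-np.sin(th)],[np.sin(th),np.cos(th)]])
zt=s['position'][2]-.0454+.016
c=c-Rm@np.array([.0005,-.0012])
L=np.array([[60,-32],[60,32],[-60,-32],[-60,32]])/1e3
b=cv2.imread('pics/u1s.png')[70:190,230:370]; b=cv2.resize(b,None,fx=6,fy=6,interpolation=2)
def dr(W,z,col):
    W=W-np.array([.0017,.0027])   # side camera bias
    for u in proj('side',np.c_[W,np.full(len(W),z)]):
        q=((u-[230,70]+.5)*6-.5); cv2.circle(b,(int(q[0]),int(q[1])),3,col,-1)
dr(c+L@Rm.T,zt,(0,0,255));dr(c+L@Rm.T,zt-.016,(0,255,255))
th=.09;Ru=np.array([[np.cos(th),-np.sin(th)],[np.sin(th),np.cos(th)]])
dr(np.array([.5313,.1967])+L@Ru.T,.05,(0,255,0))
dr(np.array([.5313,.1967])+np.array([[.049,0],[-.049,0]])@Ru.T,.074,(255,0,255))
cv2.imwrite('pics/u1o.png',b[:600])
E
```

```text
(no output)
```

View pics/u1o.png

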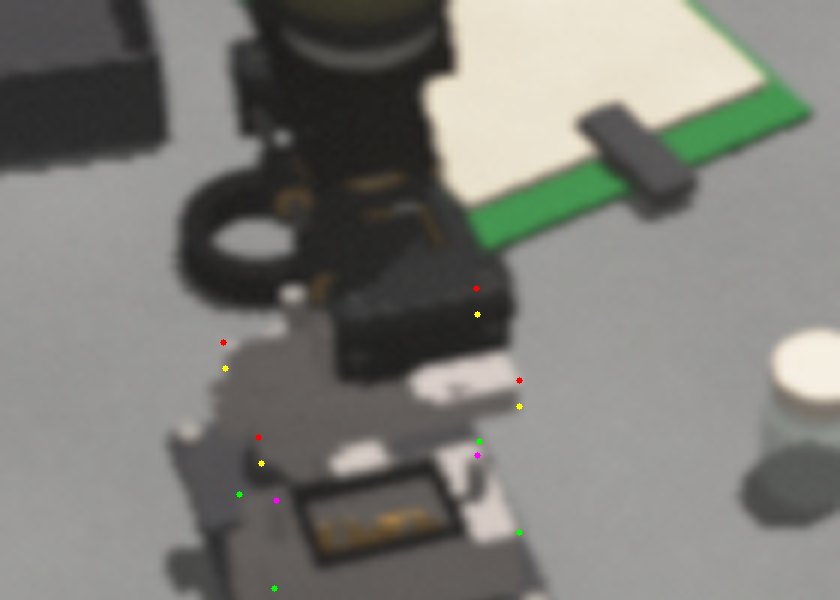

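The projected corners match the cover (red dots on its right edge at (519,380)) and the case (green dots at (519,532)). I'll lower to just above the dowels.

send_rows(rotation=[[0,0.3,-0.1],[0,0.3,-0.1],[0,0.3,-0.1],[0,0.3,-0.1],[0,0.3,-0.1]], slide=[[1.5,-1.5,15],[1.5,-1.5,35],[1.5,-1.5,53],[1.5,-1.5,53],[1.5,-1.5,53]], fingers=[1,1,1,1,1])

```text
time: 12.45
position: [0.5323, 0.1964, 0.1269]
tool_rot: [-3.137, -0.136, -0.003]
ft_force: [0.1, 0.6, -2.1]
grip_width: 0.225
```

```bash
python3 - <<'E'
from go import *
show()
print(delta([.5316,.1954,.1194],.087))
E
```

```text
t 12.45 p [0.5323 0.1964 0.1269] yawx 0.0868 z [ 0.002   0.0012 -1.    ] q [-1.026  0.283  0.726  1.83  -0.21   1.104 -1.709] F [ 0.1  0.6 -2.1] T [-0.    0.13 -0.01] w 0.225
(array([-0.8,  1. ,  7.5]), array([-0.06, -0.12, -0.01]))
```

send_rows(rotation=[[0,-0.1,0],[0,-0.1,0],[0,-0.1,0],[0,-0.1,0],[0,-0.1,0]], slide=[[-0.7,0.9,3],[-0.7,0.9,6],[-0.7,0.9,9],[-0.7,0.9,12],[-0.7,0.9,12]], fingers=[1,1,1,1,1])

```text
time: 12.95
position: [0.5311, 0.1964, 0.1142]
tool_rot: [-3.137, -0.139, 0.0]
ft_force: [0.3, -0.7, -2.1]
grip_width: 0.225
```

```bash
python3 - <<'E'
from go import *
show()
print(delta([.5316,.1954,.1054],.087))
E
```

```text
t 12.95 p [0.5311 0.1964 0.1142] yawx 0.0886 z [-3.0e-04  1.1e-03 -1.0e+00] q [-1.02   0.298  0.72   1.842 -0.223  1.082 -1.698] F [ 0.3 -0.7 -2.1] T [-0.07  0.2   0.  ] w 0.225
(array([0.4, 1.1, 8.8]), array([-0.07,  0.01,  0.09]))
```

send_rows(rotation=[[0,0,0],[0,0,0],[0,0,0],[0,0,0],[0,0,0]], slide=[[0,0.4,3],[0,0.4,6],[0,0.4,9],[0,0.4,11],[0,0.4,11]], fingers=[1,1,1,1,1])

```text
time: 13.45
position: [0.5313, 0.1963, 0.1033]
tool_rot: [-3.137, -0.139, -0.0]
ft_force: [-0.1, 0.5, -2.9]
grip_width: 0.23
```

```bash
python3 - <<'E'
from go import *
show()
E
```

```text
t 13.45 p [0.5313 0.1963 0.1033] yawx 0.0887 z [ 1.0e-04  1.5e-03 -1.0e+00] q [-1.013  0.313  0.716  1.852 -0.235  1.062 -1.689] F [-0.1  0.5 -2.9] T [0.16 0.15 0.04] w 0.23
```

send_rows(rotation=[[0,0,0],[0,0,0],[0,0,0],[0,0,0]], slide=[[0,0,2],[0,0,4],[0,0,5],[0,0,5]], fingers=[1,1,1,1], force=55)

```text
time: 13.85
position: [0.5317, 0.1963, 0.0991]
tool_rot: [-3.137, -0.139, -0.001]
ft_force: [-1.6, 1.8, 2.7]
grip_width: 0.225
```

```bash
python3 - <<'E'
from go import *
show()
E
```

```text
t 13.85 p [0.5317 0.1963 0.0991] yawx 0.0886 z [ 7.e-04  2.e-03 -1.e+00] q [-1.011  0.318  0.714  1.855 -0.24   1.054 -1.684] F [-1.6  1.8  2.7] T [0.2  0.44 0.02] w 0.225
```

send_rows(rotation=[[0,0,0],[0,0,0],[0,0,0],[0,0,0]], slide=[[0,0,1],[0,0,2],[0,0,3],[0,0,3]], fingers=[1,1,1,1])

```text
time: 14.25
position: [0.5317, 0.1964, 0.0962]
tool_rot: [-3.136, -0.139, -0.001]
ft_force: [-2.0, 2.0, 5.2]
grip_width: 0.227
```

```bash
python3 - <<'E'
from go import *
show()
E
```

```text
t 14.25 p [0.5317 0.1964 0.0962] yawx 0.0885 z [ 7.0e-04  2.2e-03 -1.0e+00] q [-1.009  0.322  0.712  1.857 -0.243  1.048 -1.682] F [-2.   2.   5.2] T [0.09 0.63 0.02] w 0.227
```

send_rows(rotation=[[0,0,0],[0,0,0],[0,0,0]], slide=[[0,0,1],[0,0,2],[0,0,2]], fingers=[1,1,1])

```text
time: 14.55
position: [0.5317, 0.1964, 0.0953]
tool_rot: [-3.136, -0.139, -0.0]
ft_force: [-5.0, 0.4, 13.5]
grip_width: 0.229
```

```bash
python3 - <<'E'
from go import *
show()
E
```

```text
t 14.55 p [0.5317 0.1964 0.0953] yawx 0.0885 z [ 1.0e-04  2.7e-03 -1.0e+00] q [-1.008  0.324  0.712  1.858 -0.245  1.047 -1.68 ] F [-5.   0.4 13.5] T [-0.21  1.36  0.03] w 0.229
```

send_rows(rotation=[[0,0,0],[0,0,0],[0,0,0]], slide=[[0,0,1],[0,0,2],[0,0,2]], fingers=[1,1,1])

```text
time: 14.85
position: [0.5317, 0.1964, 0.0953]
tool_rot: [-3.135, -0.139, 0.001]
ft_force: [-11.6, -1.7, 27.3]
grip_width: 0.225
```

```bash
python3 - <<'E'
from go import *
show()
E
```

```text
t 14.85 p [0.5317 0.1964 0.0953] yawx 0.0885 z [-8.0e-04  3.7e-03 -1.0e+00] q [-1.007  0.324  0.712  1.857 -0.247  1.048 -1.679] F [-11.6  -1.7  27.3] T [-0.71  2.58  0.05] w 0.225
```

send_rows(rotation=[[0,0,0],[0,0,0],[0,0,0],[0,0,0],[0,0,0]], slide=[[0,0,-0.5],[0,0,-0.5],[0,0,-0.5],[0,0,-0.5],[0,0,-0.5]], fingers=[1,1,1,1,1])

```text
time: 15.35
position: [0.5317, 0.1964, 0.0953]
tool_rot: [-3.135, -0.139, 0.0]
ft_force: [-10.1, -1.4, 25.2]
grip_width: 0.224
```

```bash
python3 - <<'E'
from go import *
from bench import get_image
import cv2
t=get_image('top');s=get_image('side')
cv2.imwrite('pics/e1t.png',t[:,:,::-1]);cv2.imwrite('pics/e1s.png',s[:,:,::-1])
b=cv2.resize(s[80:190,230:350],None,fx=6,fy=5.4,interpolation=2)
cv2.imwrite('pics/e1b.png',b[:,:,::-1]); show()
E
```

```text
t 15.45 p [0.5317 0.1964 0.0953] yawx 0.0885 z [-5.0e-04  3.5e-03 -1.0e+00] q [-1.007  0.324  0.712  1.858 -0.246  1.048 -1.679] F [-10.   -1.5  24.2] T [-0.51  2.22  0.09] w 0.227
```

View pics/e1b.png

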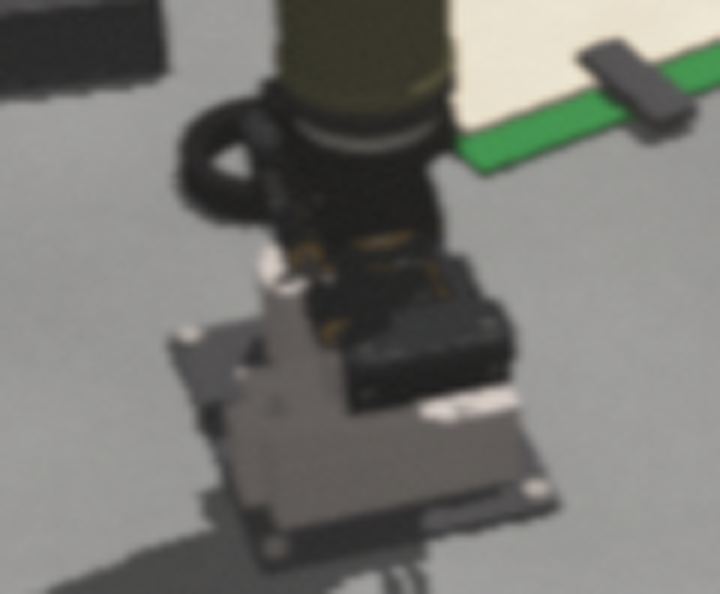

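View pics/e1s.png

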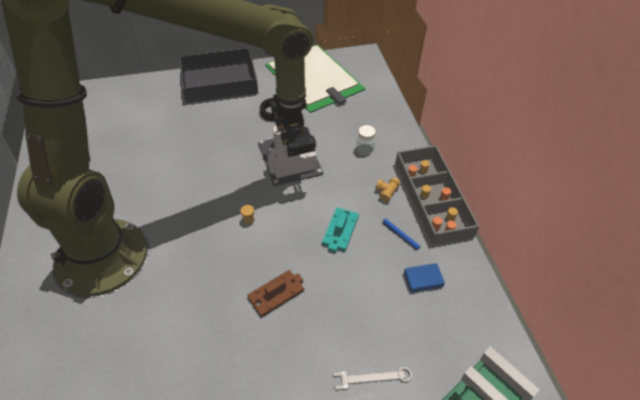

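View pics/e1t.png

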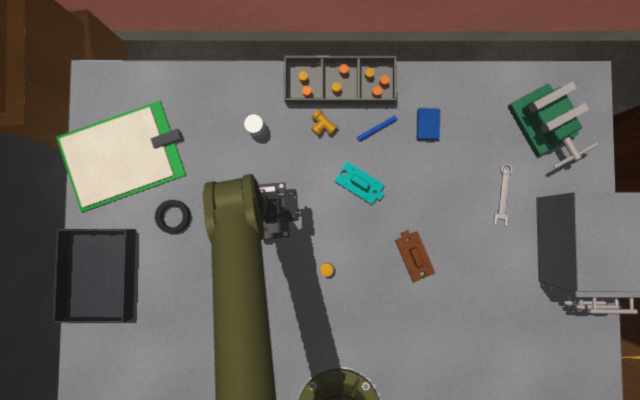

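The halves are flush with no gap in the side view (seam near (400,440) in the zoom). The tabs line up and the other things haven't moved. I'll hand in while pressing.

```bash
python3 - <<'E'
from bench import *
print(close_job())
E
```

```text
the job is handed in; nothing more can be done
None
```

I wound the key to its stop, then fitted the aluminium upper half on both dowels, tab to tab. The arm is still pressing it closed, so you can put the screws in. I handed the job in at 15.45 s.

- **Key:** I wound it in one grip, about 2.6 rad from a start of about 0.40. At the end the moment rose from about 0.1 to about 1 N m and the pads began to slip on the blade. The top picture taken after release puts the key at about 3.0, give or take a few hundredths.
- **Cover:** It slid onto the dowels with no extra force. The height stopped at 95.3 mm (95.4 mm predicted for closed) while the push rose to about 27 N. I eased it to about 24 N, which is above the 10 N the gasket needs. About 10 N of sideways force remains.
- **Last pictures:** The halves show no gap, and the other things look to be where they were.
- **Disagreement:** The two cameras differed by about 2–3 mm in absolute position. They agreed on where the cover sat relative to the case to within about 0.2 mm.

No check failed.

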